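Tip the chopsticks out of their case

ROBOT

A 6-joint arm with a two-finger parallel gripper is mounted at the origin on the work surface. World frame = base frame: x ahead of the robot, y to its left, z up, the work surface at z = 0. Lengths are in mm, angles in degrees, forces in N, time in s.
With the tool pointing down it reaches from about 300 to 850 mm from the base axis. Payload 4.2 kg.
Tool frame: the origin (TCP) lies at the very end of the fingers, on their centre line; the grasp point (between the pads) lies 19 mm behind it (env.grasp_offset is the distance from the TCP to the grasp point, in mm); z points along the fingers, y is the line along which they close (so a half turn about z gives the same grasp; the last joint's range is limited). The gripper opens to 91 mm and grips with 3 to 60 N. Pads are 32 mm wide; open, the fingers measure 118 mm over their backs; the gripper's body (76 mm by 178 mm) begins 60 mm behind the grasp point.
Start: joints at [-71.906, 18.312, 89.639, -0, 72.044, -1.146], TCP at [189.48, -542.9, 213.976] pointing down, gripper open.
Joint ranges: [-177.97, 177.97], [-48.28, 115.42], [12.27, 149.76], [-77.06, 257.06], [2.81, 150.46], [-146.56, 146.56]. Speed limits (degrees/s): [147.25, 147.25, 180, 180, 180, 180].

INTERFACE

Orientations are given as [roll, pitch, yaw] about the fixed x, y, z axes, in that order (R = Rz(yaw) Ry(pitch) Rx(roll)).
In Python, from workcell import env gives the robot as it stands. The module is installed in compiled form; this text tells all that it offers.
- The arm moves only by the tool send_rows, never from a script. Its argument "motion" is a list of rows, each an object of numbers: "tx", "ty", "tz": the shift along the tool's x, y, z in units of 500 mm (1.0 is 500 mm); "rx", "ry", "rz": the turn, a rotation vector about the tool's x, y, z in units of 30 degrees (1.0 is 30 degrees); "gripper": the closure, from -1 (fully open) to 1 (shut). In form: [{"tx": .., "ty": .., "tz": .., "rx": .., "ry": .., "rz": .., "gripper": ..}, ...]. A call has 1 to 12 rows; each row shifts and turns the commanded pose from where the row before left it, along the tool's axes as they then stand; what a row does not reach is not made up. A row lasts 1/8 s, in which the tool goes at most 62.5 mm and 10.7 degrees, less where a joint would pass 70% of its speed; a pose out of reach is approached as far as the arm can. A call with a number of a shift or a turn outside -1 to 1 is refused whole. A call with a gripper value outside its range is refused whole. The fingers move at their own pace and stop on an object; "grip_force" is the grip in N (left out, the last holds). Time passes only in rows, so rows that do not move let the fingers close. It gives the time, the measured TCP pose, the force, the opening and the grip force at its end, in the units of the state.
- env.state(): the state, without advancing time (a new reading comes with each control period).
- env.grab_frame(name): name is "scene" or "top"; returns a dict with "frame" (420x560x3 uint8, red, green, blue), "vertical_fov" (degrees; the focal length in pixels is half the picture's height over the tangent of half this angle, whatever the lens; pixels are square), "cx", "cy" (the principal point, pixels), "rvec" (rotation vector, rad) and "tvec" (3), from world to camera coordinates, as OpenCV has them. Camera axes: x right, y down, z forward; pixel columns grow to the right and rows downward; lengths in mm; the calibration is good to about 2 mm. A picture is of the moment at which its call begins. There is no depth.
- env.job_done(): hands the job in; it is judged then, once.
The state is a dict: "time_s": time; "qpos": joint angles; "qvel": joint speeds; "effort": joint torques, N m; "ee_pos": TCP position; "ee_rot": TCP orientation; "force": force on the tool from outside, world axes, zero at the start; "torque": the same for the moment, N m; "gripper_width": finger opening in mm; "gripper_force": force on a finger pad.
Only numpy, scipy, OpenCV 4.12 (cv2) and the standard library are available. Lean on these libraries where they do the work, as an engineer would, in place of code of your own. Each camera call takes 0.05 s, during which the arm holds its last target. There are 200 camera calls.

TASK

Pick up the long square wooden chopstick case and, keeping its open mouth just above the table, tip it mouth-down until the bundle of chopsticks slides part-way out, without letting the bundle fall out of the case. Lay the case flat on the table again with the chopsticks still sticking out, then pull them out by that end and lay them inside the small rectangular wooden tray.

Things in the scene. Friction and masses are not known exactly. Their poses are not given: they have to be found in the camera images.
- case_mid (a point): Centre of the chopstick case: a loose square tube of dark wood, 175 mm long, 34 mm square, 120 g, lying with its centre 17 mm up, mouth to the robot's right (-y, within 25 degrees). Walls 5 mm. x runs lengthwise to the closed end (x = +87.5 mm); the mouth, open, is at x = -87.5 mm; z up. A shorter (94 mm), lidded dark box is not it.
- chopsticks_mid (a point): Centre of a rigid banded bundle of pale chopsticks, 150 mm long, 14 mm square, 30 g; x lengthwise as the case's. It starts loose in the case, its end 6 to 18 mm inside the mouth. It slides once the mouth is tipped 30 degrees or more (40 is ample), until its end meets the table: with the mouth's lower edge 15 to 20 mm up, 30 to 80 mm comes out. With the case level it stays.
- tray_in (a point): Centre of the inner floor of the single loose tray of mid-brown wood on the robot's right: 200 mm (its x) by 120 mm (its y), 18 mm high, 500 g, walls and floor 6 mm thick (inner floor 188 by 108 mm, 6 mm above the table). The chopsticks fit in it lengthwise (along its x).
There are look-alikes about, which are no part of the job. Leave any pink look-alike of the part that bears case_mid alone.

How it is judged:
By the outcome, as a careful person would: the job done as asked, in the order asked, and still so for the second after the job is handed in, with the robot touching nothing.
It also fails if it takes over 56 s, if anything falls off the work surface, if the arm or the gripper's body presses on something with over 40 N, if the wrist force passes 120 N, or if a joint passes its speed limit or range.

## Working session

There is one attempt and no reset: what is moved stays moved. The work goes in short steps, Python scripts to look and compute and a tool call to move; the robot and the scene stay as the last step left them, time stands still between calls to the robot, and variables do not carry over. Pictures are saved under pics/ and viewed, at most 13 in all, crops included, and the job is handed in when it is done.

Besides the shell and the picture viewer there is one more tool, called by a JSON object that holds its "fn" and its "kwargs", one argument or row to a line. send_rows: Moves the arm, as the interface text tells. Shifts and turns lie within -1 to 1; 1 stands for 500 mm of shift or 30 degrees of turn. Its arguments: {"type":"object","properties":{"motion":{"type":"array"},"grip_force":{"type":"number"}},"required":["motion"]}

```bash
mkdir -p pics
cat > h.py <<'E'
import numpy as np, cv2
from workcell import env
def grab(n,save=None):
    f=env.grab_frame(n)
    if save: cv2.imwrite('pics/'+save,f['frame'][:,:,::-1])
    return f
def cam(f):
    fl=f['frame'].shape[0]/2/np.tan(np.radians(f['vertical_fov'])/2)
    K=np.array([[fl,0,f['cx']],[0,fl,f['cy']],[0,0,1.]])
    R=cv2.Rodrigues(np.array(f['rvec'],float))[0]; t=np.array(f['tvec'],float).ravel()
    return K,R,t
def ray(f,uv,z):
    K,R,t=cam(f); uv=np.atleast_2d(uv).astype(float)
    d=(np.linalg.inv(K)@np.c_[uv,np.ones(len(uv))].T).T@R
    c=-R.T@t
    return c+d*((z-c[2])/d[:,2])[:,None]
def proj(f,P):
    K,R,t=cam(f); p=(K@(R@np.atleast_2d(P).astype(float).T+t[:,None])).T
    return p[:,:2]/p[:,2:]
E
python3 - <<'E'
from h import *
for n in('scene','top'):
    f=grab(n,n+'0.png'); K,R,t=cam(f); print(n,(-R.T@t).round(),K[0,0].round(1),f['cx'],f['cy'],proj(f,[[400,0,0],[500,0,0],[400,100,0]]).round())
print(env.state())
E
```

```text
scene [1320. -236.  601.] 456.3 279.83899011485227 210.52708805298562 [[293. 228.]
 [303. 251.]
 [332. 224.]]
top [311. -71. 932.] 441.4 279.4511723278506 213.81817358137602 [[264. 230.]
 [264. 184.]
 [217. 230.]]
{'time_s': 0.1, 'qpos': array([-7.19065886e+01,  1.83464614e+01,  8.97007453e+01, -6.82800146e-04,
        7.20424250e+01, -1.14455666e+00]), 'qvel': array([ 0.00156689, -0.01931532, -0.21372454, -0.05774701, -0.04419261,
       -0.03209682]), 'effort': array([-5.47823674e-04, -4.13333845e+01, -2.32510239e+01,  7.27976183e-02,
        4.21557063e-02, -5.80394544e-05]), 'ee_pos': array([ 189.32632943, -542.45349419,  213.21054182]), 'ee_rot': array([-1.79910373e+02, -1.14131052e-03,  1.92381782e+01]), 'force': array([-0.32577045, -0.03376293,  0.68053797]), 'torque': array([-0.00338416, -0.03491261, -0.00058246]), 'gripper_force': 0.0, 'gripper_width': 91.36057253074863}
```

View pics/top0.png

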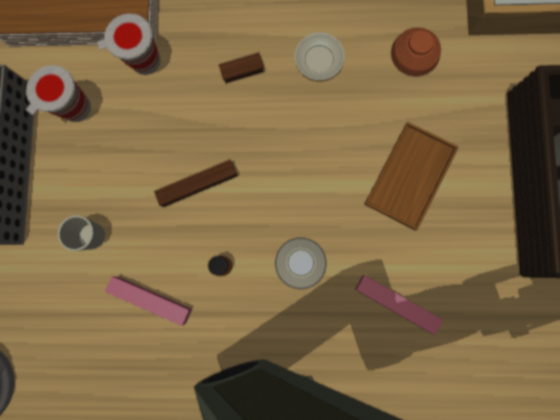

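View pics/scene0.png

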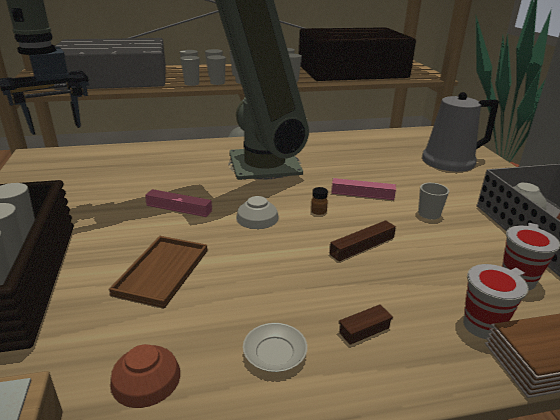

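The top view shows these candidates: long dark box at (197,183), about 83 px ≈ 175 mm; short dark box at (242,67), about 45 px ≈ 94 mm; pink ones at (148,300) and (399,305). The long dark one fits in size and colour, with its mouth at the right end near (236,168). The tray is at (411,177). I'll measure both and confirm with a crop.

Run:
```python
from h import *
f=grab('top'); s=grab('scene')
im=f['frame']; hsv=cv2.cvtColor(im,cv2.COLOR_RGB2HSV)
def quad(mask,box,z):
    m=np.zeros(mask.shape,np.uint8); x0,y0,x1,y1=box; m[y0:y1,x0:x1]=mask[y0:y1,x0:x1]
    c=max(cv2.findContours(m,0,2)[0],key=cv2.contourArea)
    P=ray(f,c[:,0,:]+0.0,z)[:,:2].astype(np.float32)
    r=cv2.minAreaRect(P); return r,cv2.boxPoints(r).round(1).tolist()
print(hsv[183,197],hsv[190,180],hsv[150,197],hsv[177,411],hsv[177,330],hsv[127,408])
dark=(hsv[:,:,2]<105).astype(np.uint8)*255
print('case top',quad(dark,(140,145,255,220),34)); 
tr=((hsv[:,:,2]<140)).astype(np.uint8)*255
print('tray',quad(tr,(350,110,470,240),18))
cv2.imwrite('pics/m.png',np.hstack([dark,tr])[::1])
a=cv2.resize(im[140:225,140:255],None,fx=4,fy=4,interpolation=2)[:,:,::-1]
b=cv2.resize(s['frame'][210:270,315:415],None,fx=3.4,fy=4,interpolation=2)[:,:,::-1]
b=cv2.resize(b,(340,340)); c=cv2.resize(np.hstack([a,b]),(798,340)); 
d=cv2.resize(im[110:240,350:470],(240,260),interpolation=2)[:,:,::-1]
e=cv2.cvtColor(cv2.resize(dark[110:240,100:480],(558,260)),8); 
e=cv2.cvtColor(cv2.resize(cv2.bitwise_or(dark,tr)[110:240,100:480],(558,260)),cv2.COLOR_GRAY2BGR) if e.shape[-1]!=3 else e
cv2.imwrite('pics/crop1.png',np.vstack([c,np.hstack([d,e])]))
```

```text
[ 11 166  72] [ 10 161  73] [ 19 116 149] [ 15 173 109] [ 19 118 158] [ 15 172  95]
case top (((496.2596740722656, 139.80601501464844), (40.86967468261719, 178.21194458007812), 22.859636306762695), [[442.79998779296875, 214.0], [512.0, 49.79999923706055], [549.7000122070312, 65.5999984741211], [480.5, 229.89999389648438]])
tray (((514.9231567382812, -308.7713623046875), (127.7090072631836, 212.78460693359375), 62.36915588378906), [[391.1000061035156, -316.0], [579.5999755859375, -414.70001220703125], [638.7999877929688, -301.5], [450.29998779296875, -202.89999389648438]])
```

View pics/crop1.png

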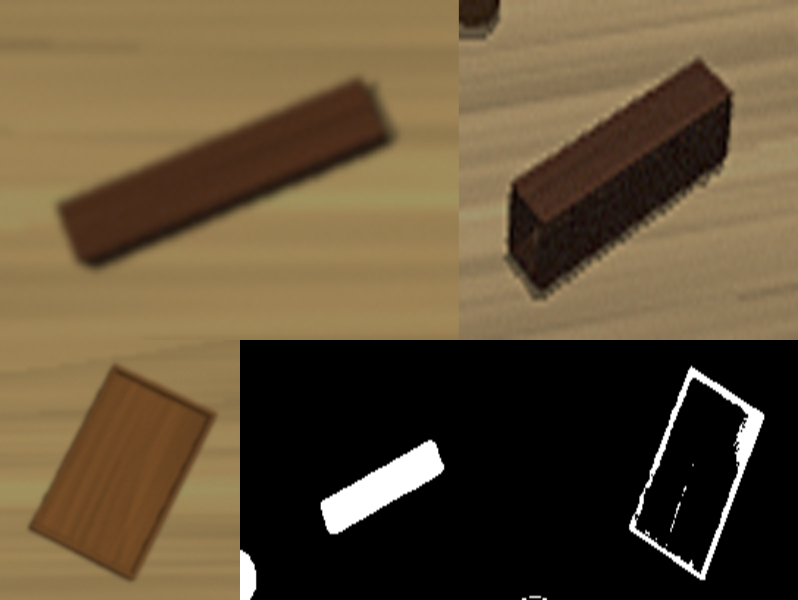

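The crop confirms it: a plain open-ended long dark case (top face centre near (499,141), axis yaw 112.9°, mouth at (533,60)), and an empty tray centred near (513,-309), yaw 152.4°. First I'll turn the tool to yaw 112.9°.

{"fn": "send_rows", "kwargs": {
  "motion": [
    {"rz": -0.26,"gripper": -1},
    {"rz": -0.26},
    {"rz": -0.26},
    {"rz": -0.26},
    {"rz": -0.26},
    {"rz": -0.26},
    {"rz": -0.26},
    {"rz": -0.26},
    {"rz": -0.26},
    {"rz": -0.26},
    {"rz": -0.26},
    {"rz": -0.26}
  ],
  "grip_force": 35
}}

```text
invalid input at $.motion[0]: expected keys tx, ty, tz, rx, ry, rz, gripper
```

```bash
cat >> h.py <<'E'
from scipy.spatial.transform import Rotation as Ro
def delta(p,rpy):
    s=env.state(); R=Ro.from_euler('xyz',s['ee_rot'],degrees=True); T=Ro.from_euler('xyz',rpy,degrees=True)
    rv=(R.inv()*T).as_rotvec(degrees=True)
    print('t',round(s['time_s'],2),'pos',s['ee_pos'].round(1),'rot',s['ee_rot'].round(1),'w',round(s['gripper_width'],1),'gf',round(s['gripper_force'],1),'F',s['force'].round(1),'q',s['qpos'].round())
    print('shift units',(R.inv().apply(np.array(p)-s['ee_pos'])/500).round(4),'turn units',(rv/30).round(4))
E
python3 -c "
from h import *
delta([499,141,120],[180,0,112.9])"
```

```text
t 0.2 pos [ 189.4 -542.6  213.4] rot [-179.9   -0.    19.2] w 91.7 gf 0.0 F [0.5 0.  0.9] q [-72.  18.  90.  -0.  72.  -1.]
shift units [ 1.0352 -1.0866  0.188 ] turn units [-1.500e-03 -1.700e-03 -3.122e+00]
```

{"fn": "send_rows", "kwargs": {
  "motion": [
    {"tx": 0,"ty": 0,"tz": 0,"rx": 0,"ry": 0,"rz": -0.312,"gripper": -1},
    {"tx": 0,"ty": 0,"tz": 0,"rx": 0,"ry": 0,"rz": -0.312,"gripper": -1},
    {"tx": 0,"ty": 0,"tz": 0,"rx": 0,"ry": 0,"rz": -0.312,"gripper": -1},
    {"tx": 0,"ty": 0,"tz": 0,"rx": 0,"ry": 0,"rz": -0.312,"gripper": -1},
    {"tx": 0,"ty": 0,"tz": 0,"rx": 0,"ry": 0,"rz": -0.312,"gripper": -1},
    {"tx": 0,"ty": 0,"tz": 0,"rx": 0,"ry": 0,"rz": -0.312,"gripper": -1},
    {"tx": 0,"ty": 0,"tz": 0,"rx": 0,"ry": 0,"rz": -0.312,"gripper": -1},
    {"tx": 0,"ty": 0,"tz": 0,"rx": 0,"ry": 0,"rz": -0.312,"gripper": -1},
    {"tx": 0,"ty": 0,"tz": 0,"rx": 0,"ry": 0,"rz": -0.312,"gripper": -1},
    {"tx": 0,"ty": 0,"tz": 0,"rx": 0,"ry": 0,"rz": -0.312,"gripper": -1}
  ],
  "grip_force": 35
}}

```text
time_s: 1.45
ee_pos: [189.4, -542.7, 213.7]
ee_rot: [180.0, -0.0, 113.1]
force: [-0.5, -0.4, 0.4]
gripper_width: 91.1
gripper_force: 0.0
```

```bash
python3 -c "
from h import *
delta([499,141,120],[180,0,112.9])"
```

```text
t 1.45 pos [ 189.4 -542.7  213.7] rot [180.   -0.  113.1] w 91.1 gf 0.0 F [-0.5 -0.4  0.4] q [-72.  18.  90.   0.  72. -95.]
shift units [1.0139 1.1068 0.188 ] turn units [ 0.0001 -0.0009  0.0083]
```

{"fn": "send_rows", "kwargs": {
  "motion": [
    {"tx": 0.05,"ty": 0.055,"tz": 0,"rx": 0,"ry": 0,"rz": 0,"gripper": -1},
    {"tx": 0.05,"ty": 0.055,"tz": 0,"rx": 0,"ry": 0,"rz": 0,"gripper": -1},
    {"tx": 0.05,"ty": 0.055,"tz": 0,"rx": 0,"ry": 0,"rz": 0,"gripper": -1},
    {"tx": 0.05,"ty": 0.055,"tz": 0,"rx": 0,"ry": 0,"rz": 0,"gripper": -1},
    {"tx": 0.05,"ty": 0.055,"tz": 0,"rx": 0,"ry": 0,"rz": 0,"gripper": -1},
    {"tx": 0.05,"ty": 0.055,"tz": 0,"rx": 0,"ry": 0,"rz": 0,"gripper": -1},
    {"tx": 0.05,"ty": 0.055,"tz": 0,"rx": 0,"ry": 0,"rz": 0,"gripper": -1},
    {"tx": 0.05,"ty": 0.055,"tz": 0,"rx": 0,"ry": 0,"rz": 0,"gripper": -1},
    {"tx": 0.05,"ty": 0.055,"tz": 0,"rx": 0,"ry": 0,"rz": 0,"gripper": -1},
    {"tx": 0.05,"ty": 0.055,"tz": 0,"rx": 0,"ry": 0,"rz": 0,"gripper": -1},
    {"tx": 0.05,"ty": 0.055,"tz": 0,"rx": 0,"ry": 0,"rz": 0,"gripper": -1},
    {"tx": 0.05,"ty": 0.055,"tz": 0,"rx": 0,"ry": 0,"rz": 0,"gripper": -1}
  ]
}}

```text
time_s: 2.95
ee_pos: [377.5, -137.2, 214.0]
ee_rot: [180.0, 0.0, 112.8]
force: [1.3, 0.1, -0.5]
gripper_width: 91.5
gripper_force: 0.0
```

{"fn": "send_rows", "kwargs": {
  "motion": [
    {"tx": 0.05,"ty": 0.055,"tz": 0.02,"rx": 0,"ry": 0,"rz": 0,"gripper": -1},
    {"tx": 0.05,"ty": 0.055,"tz": 0.02,"rx": 0,"ry": 0,"rz": 0,"gripper": -1},
    {"tx": 0.05,"ty": 0.055,"tz": 0.02,"rx": 0,"ry": 0,"rz": 0,"gripper": -1},
    {"tx": 0.05,"ty": 0.055,"tz": 0.02,"rx": 0,"ry": 0,"rz": 0,"gripper": -1},
    {"tx": 0.05,"ty": 0.055,"tz": 0.02,"rx": 0,"ry": 0,"rz": 0,"gripper": -1},
    {"tx": 0.05,"ty": 0.055,"tz": 0.02,"rx": 0,"ry": 0,"rz": 0,"gripper": -1},
    {"tx": 0.05,"ty": 0.055,"tz": 0.02,"rx": 0,"ry": 0,"rz": 0,"gripper": -1},
    {"tx": 0.05,"ty": 0.055,"tz": 0.02,"rx": 0,"ry": 0,"rz": 0,"gripper": -1},
    {"tx": 0,"ty": 0,"tz": 0,"rx": 0,"ry": 0,"rz": 0,"gripper": -1}
  ]
}}

```text
time_s: 4.08
ee_pos: [502.6, 133.1, 132.9]
ee_rot: [-179.9, -0.0, 113.0]
force: [-0.3, 0.4, 0.1]
gripper_width: 91.3
gripper_force: 0.0
```

```bash
python3 -c "
from h import *
delta([499,141,5],[180,0,112.9])"
```

```text
t 4.08 pos [502.6 133.1 132.9] rot [-179.9   -0.   113. ] w 91.3 gf 0.0 F [-0.3  0.4  0.1] q [ 14.  17. 104.   0.  59.  -9.]
shift units [ 1.730e-02 -1.000e-04  2.558e-01] turn units [-0.0024 -0.0007  0.0033]
```

{"fn": "send_rows", "kwargs": {
  "motion": [
    {"tx": 0.017,"ty": 0,"tz": 0.05,"rx": 0,"ry": 0,"rz": 0,"gripper": -1},
    {"tx": 0,"ty": 0,"tz": 0.06,"rx": 0,"ry": 0,"rz": 0,"gripper": -1},
    {"tx": 0,"ty": 0,"tz": 0.06,"rx": 0,"ry": 0,"rz": 0,"gripper": -1},
    {"tx": 0,"ty": 0,"tz": 0.04,"rx": 0,"ry": 0,"rz": 0,"gripper": -1},
    {"tx": 0,"ty": 0,"tz": 0.03,"rx": 0,"ry": 0,"rz": 0,"gripper": -1},
    {"tx": 0,"ty": 0,"tz": 0.016,"rx": 0,"ry": 0,"rz": 0,"gripper": -1},
    {"tx": 0,"ty": 0,"tz": 0,"rx": 0,"ry": 0,"rz": 0,"gripper": 1},
    {"tx": 0,"ty": 0,"tz": 0,"rx": 0,"ry": 0,"rz": 0,"gripper": 1},
    {"tx": 0,"ty": 0,"tz": 0,"rx": 0,"ry": 0,"rz": 0,"gripper": 1},
    {"tx": 0,"ty": 0,"tz": 0,"rx": 0,"ry": 0,"rz": 0,"gripper": 1},
    {"tx": 0,"ty": 0,"tz": 0,"rx": 0,"ry": 0,"rz": 0,"gripper": 1},
    {"tx": 0,"ty": 0,"tz": 0,"rx": 0,"ry": 0,"rz": 0,"gripper": 1}
  ],
  "grip_force": 35
}}

```text
time_s: 5.58
ee_pos: [499.2, 139.3, 6.0]
ee_rot: [180.0, 0.0, 112.8]
force: [0.2, 0.5, -0.3]
gripper_width: 34.1
gripper_force: 0.5
```

```bash
python3 -c "
from h import *
delta([499,141,5],[180,0,112.9])"
```

```text
t 5.58 pos [499.2 139.3   6. ] rot [180.    0.  112.8] w 34.1 gf 0.5 F [ 0.2  0.5 -0.3] q [ 14.  26. 112.  -0.  41.  -9.]
shift units [0.0033 0.0009 0.0021] turn units [ 0.0012  0.0003 -0.0021]
```

{"fn": "send_rows", "kwargs": {
  "motion": [
    {"tx": 0,"ty": 0,"tz": 0,"rx": 0,"ry": 0,"rz": 0,"gripper": 1},
    {"tx": 0,"ty": 0,"tz": 0,"rx": 0,"ry": 0,"rz": 0,"gripper": 1},
    {"tx": 0,"ty": 0,"tz": -0.016,"rx": 0,"ry": 0,"rz": 0,"gripper": 1},
    {"tx": 0,"ty": 0,"tz": -0.03,"rx": 0,"ry": 0,"rz": 0,"gripper": 1},
    {"tx": 0,"ty": 0,"tz": -0.03,"rx": 0,"ry": 0,"rz": 0,"gripper": 1},
    {"tx": 0,"ty": 0,"tz": -0.02,"rx": 0,"ry": 0,"rz": 0,"gripper": 1},
    {"tx": 0,"ty": 0,"tz": 0,"rx": 0,"ry": 0.16,"rz": 0,"gripper": 1},
    {"tx": 0,"ty": 0,"tz": 0,"rx": 0,"ry": 0.16,"rz": 0,"gripper": 1},
    {"tx": 0,"ty": 0,"tz": 0,"rx": 0,"ry": 0.16,"rz": 0,"gripper": 1},
    {"tx": 0,"ty": 0,"tz": 0,"rx": 0,"ry": 0.18,"rz": 0,"gripper": 1},
    {"tx": 0,"ty": 0,"tz": 0,"rx": 0,"ry": 0,"rz": 0,"gripper": 1}
  ],
  "grip_force": 35
}}

```text
time_s: 6.95
ee_pos: [499.6, 137.9, 53.8]
ee_rot: [-180.0, -19.7, 112.7]
force: [0.3, 1.1, -1.8]
gripper_width: 33.8
gripper_force: 35.0
```

Run:
```python
from h import *
R=Ro.from_euler('xyz',[180,0,112.9],degrees=True)*Ro.from_euler('y',20,degrees=True)
delta([499,141,53.6],R.as_euler('xyz',degrees=True))
s=grab('scene'); t=grab('top')
a=cv2.resize(s['frame'][170:290,300:440],(466,400),interpolation=2); b=cv2.resize(t['frame'][120:240,140:260],(330,400)[:2],interpolation=2)
cv2.imwrite('pics/tilt20.png',np.hstack([a,b])[:,:,::-1])
```

```text
t 6.95 pos [499.6 137.9  53.8] rot [-180.   -19.7  112.7] w 33.8 gf 35.0 F [ 0.3  1.1 -1.8] q [  2.  26. 107.  22.  56. -34.]
shift units [0.0057 0.0012 0.0025] turn units [ 0.0017  0.0086 -0.0067]
```

View pics/tilt20.png

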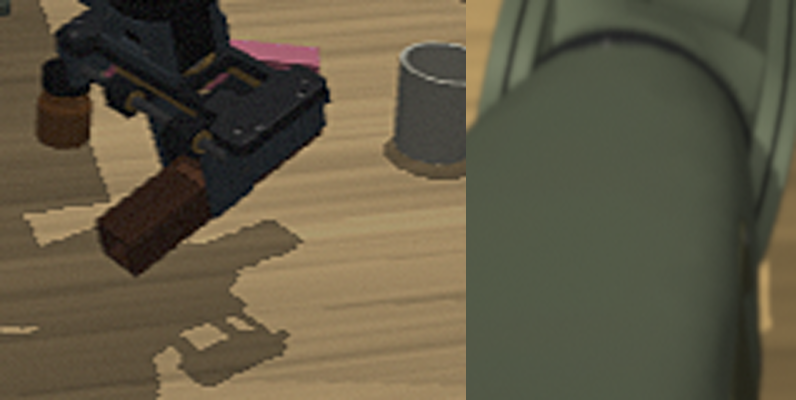

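Run:
```python
from h import *
s=grab('scene'); st=env.state(); R=Ro.from_euler('xyz',st['ee_rot'],degrees=True)
for a in(-87.5,):
  for y in(-17,17):
    for z in(-17,17):
      p=st['ee_pos']+R.apply([a,y,z-11]); u=proj(s,p)[0]; print(y,z,p.round(1),u.round(1),((u-[300,170])*[466/140,400/120]).round())
```

```text
-17 -17 [518.8  48.2  51. ] [327.2 235. ] [ 90. 217.]
-17 17 [514.4  58.8  19. ] [330.1 245.4] [100. 251.]
17 -17 [550.2  61.5  51.1] [337.3 242.3] [124. 241.]
17 17 [545.7  72.   19. ] [340.1 252.8] [133. 276.]
```

The scene crop shows the case tilted about 20° with its lowest mouth corner at crop (137,275), against a predicted (133,276). That puts the mouth about 19 mm up, so I'll tip on to 40° with the mouth held there.

{"fn": "send_rows", "kwargs": {
  "motion": [
    {"tx": 0.0047,"ty": 0,"tz": -0.0128,"rx": 0,"ry": 0.17,"rz": 0,"gripper": 1},
    {"tx": 0.0056,"ty": 0,"tz": -0.012,"rx": 0,"ry": 0.17,"rz": 0,"gripper": 1},
    {"tx": 0.006,"ty": 0,"tz": -0.0106,"rx": 0,"ry": 0.17,"rz": 0,"gripper": 1},
    {"tx": 0.0065,"ty": 0,"tz": -0.0093,"rx": 0,"ry": 0.17,"rz": 0,"gripper": 1},
    {"tx": 0,"ty": 0,"tz": 0,"rx": 0,"ry": 0,"rz": 0,"gripper": 1},
    {"tx": 0,"ty": 0,"tz": 0,"rx": 0,"ry": 0,"rz": 0,"gripper": 1},
    {"tx": 0,"ty": 0,"tz": 0,"rx": 0,"ry": 0,"rz": 0,"gripper": 1},
    {"tx": 0,"ty": 0,"tz": 0,"rx": 0,"ry": 0,"rz": 0,"gripper": 1},
    {"tx": 0,"ty": 0,"tz": 0,"rx": 0,"ry": 0,"rz": 0,"gripper": 1},
    {"tx": 0,"ty": 0,"tz": 0,"rx": 0,"ry": 0,"rz": 0,"gripper": 1}
  ]
}}

```text
time_s: 8.35
ee_pos: [498.9, 139.3, 79.2]
ee_rot: [180.0, -40.2, 112.9]
force: [-0.5, -0.1, -1.6]
gripper_width: 33.5
gripper_force: 35.0
```

Run:
```python
from h import *
R=Ro.from_euler('xyz',[180,0,112.9],degrees=True)*Ro.from_euler('y',40,degrees=True)
delta([499,141,78.8],R.as_euler('xyz',degrees=True))
s=grab('scene'); st=env.state(); R=Ro.from_euler('xyz',st['ee_rot'],degrees=True)
p=st['ee_pos']+R.apply([-85,17,6]); print(p,proj(s,p))
cv2.imwrite('pics/tilt40.png',cv2.resize(s['frame'][170:290,300:440],(560,480),interpolation=2)[:,:,::-1])
```

```text
t 8.35 pos [498.9 139.3  79.2] rot [180.  -40.2 112.9] w 33.5 gf 35.0 F [-0.5 -0.1 -1.6] q [ -7.  31. 103.  36.  72. -50.]
shift units [0.0019 0.0015 0.0026] turn units [ 0.0011 -0.0062 -0.0012]
[538.31896919  89.53758215  19.70476538] [[346.58012799 249.81173183]]
```

View pics/tilt40.png

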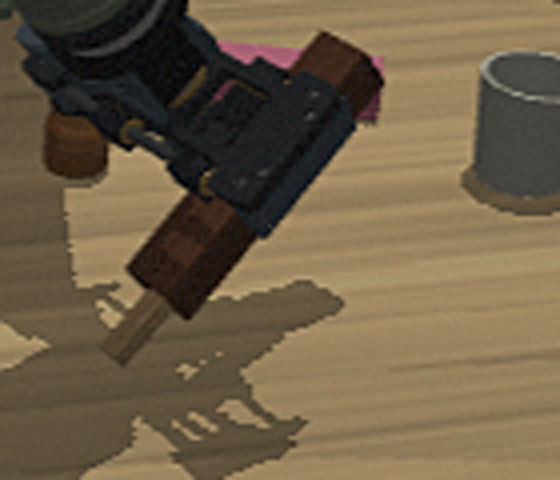

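The view shows the pale bundle sticking about 35 mm out of the mouth, with its end on the table at crop (120,355). I'll ease back through 30° at the same mouth height, then level.

{"fn": "send_rows", "kwargs": {
  "motion": [
    {"tx": -0.0073,"ty": 0,"tz": 0.0087,"rx": 0,"ry": -0.17,"rz": 0,"gripper": 1},
    {"tx": -0.007,"ty": 0,"tz": 0.01,"rx": 0,"ry": -0.12,"rz": 0,"gripper": 1},
    {"tx": 0,"ty": 0,"tz": 0,"rx": 0,"ry": 0,"rz": 0,"gripper": 1},
    {"tx": 0,"ty": 0,"tz": 0,"rx": 0,"ry": 0,"rz": 0,"gripper": 1},
    {"tx": 0,"ty": 0,"tz": 0,"rx": 0,"ry": 0,"rz": 0,"gripper": 1},
    {"tx": -0.0066,"ty": 0,"tz": 0.0114,"rx": 0,"ry": -0.2,"rz": 0,"gripper": 1},
    {"tx": -0.0057,"ty": 0,"tz": 0.0123,"rx": 0,"ry": -0.18,"rz": 0,"gripper": 1},
    {"tx": 0,"ty": 0,"tz": 0,"rx": 0,"ry": -0.2,"rz": 0,"gripper": 1},
    {"tx": 0,"ty": 0,"tz": 0,"rx": 0,"ry": -0.2,"rz": 0,"gripper": 1},
    {"tx": 0,"ty": 0,"tz": 0,"rx": 0,"ry": -0.2,"rz": 0,"gripper": 1},
    {"tx": 0,"ty": 0,"tz": 0,"rx": 0,"ry": -0.07,"rz": 0,"gripper": 1},
    {"tx": 0,"ty": 0,"tz": 0,"rx": 0,"ry": 0,"rz": 0,"gripper": 1}
  ]
}}

```text
time_s: 9.9
ee_pos: [498.4, 139.9, 53.8]
ee_rot: [-179.9, -0.0, 112.9]
force: [-1.0, -0.5, -2.4]
gripper_width: 34.3
gripper_force: 35.0
```

Run:
```python
from h import *
delta([499,141,6],[180,0,112.9])
s=grab('scene')
cv2.imwrite('pics/lev.png',cv2.resize(s['frame'][170:290,300:440],(560,480),interpolation=2)[:,:,::-1])
```

```text
t 9.9 pos [498.4 139.9  53.8] rot [-179.9   -0.   112.9] w 34.3 gf 35.0 F [-1.  -0.5 -2.4] q [ 14.  22. 110.   0.  48.  -9.]
shift units [0.0015 0.0021 0.0956] turn units [-0.002  -0.0016 -0.0005]
```

View pics/lev.png

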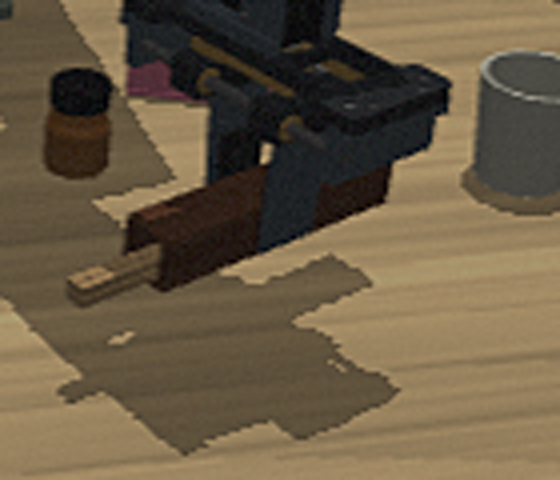

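The crop shows the case level with the bundle still out, its tip near crop (82,290). I'll lay the case down, release it and back off upward.

{"fn": "send_rows", "kwargs": {
  "motion": [
    {"tx": 0,"ty": 0,"tz": 0.03,"rx": 0,"ry": 0,"rz": 0,"gripper": 1},
    {"tx": 0,"ty": 0,"tz": 0.03,"rx": 0,"ry": 0,"rz": 0,"gripper": 1},
    {"tx": 0,"ty": 0,"tz": 0.02,"rx": 0,"ry": 0,"rz": 0,"gripper": 1},
    {"tx": 0,"ty": 0,"tz": 0.01,"rx": 0,"ry": 0,"rz": 0,"gripper": 1},
    {"tx": 0,"ty": 0,"tz": 0.006,"rx": 0,"ry": 0,"rz": 0,"gripper": 1},
    {"tx": 0,"ty": 0,"tz": 0,"rx": 0,"ry": 0,"rz": 0,"gripper": 1},
    {"tx": 0,"ty": 0,"tz": 0,"rx": 0,"ry": 0,"rz": 0,"gripper": -0.3},
    {"tx": 0,"ty": 0,"tz": 0,"rx": 0,"ry": 0,"rz": 0,"gripper": -0.4},
    {"tx": 0,"ty": 0,"tz": 0,"rx": 0,"ry": 0,"rz": 0,"gripper": -0.4},
    {"tx": 0,"ty": 0,"tz": 0,"rx": 0,"ry": 0,"rz": 0,"gripper": -0.4}
  ]
}}

```text
time_s: 11.2
ee_pos: [499.0, 139.5, 6.1]
ee_rot: [180.0, 0.0, 112.8]
force: [-0.0, 0.1, 0.1]
gripper_width: 63.6
gripper_force: 0.0
```

Run:
```python
from h import *
delta([499,141,100],[180,0,112.9])
```

```text
t 11.2 pos [499.  139.5   6.1] rot [180.    0.  112.8] w 63.6 gf 0.0 F [-0.   0.1  0.1] q [ 14.  26. 112.  -0.  41.  -8.]
shift units [ 0.0028  0.0013 -0.1879] turn units [ 0.0004  0.0003 -0.0018]
```

{"fn": "send_rows", "kwargs": {
  "motion": [
    {"tx": 0,"ty": 0,"tz": -0.03,"rx": 0,"ry": 0,"rz": 0,"gripper": -0.4},
    {"tx": 0,"ty": 0,"tz": -0.05,"rx": 0,"ry": 0,"rz": 0,"gripper": -0.4},
    {"tx": 0,"ty": 0,"tz": -0.05,"rx": 0,"ry": 0,"rz": 0,"gripper": -0.4},
    {"tx": 0,"ty": 0,"tz": -0.05,"rx": 0,"ry": 0,"rz": 0,"gripper": -0.4},
    {"tx": 0,"ty": 0,"tz": 0,"rx": 0,"ry": 0,"rz": 0,"gripper": -0.4}
  ]
}}

```text
time_s: 11.82
ee_pos: [500.5, 139.9, 98.6]
ee_rot: [179.7, 0.1, 112.8]
force: [0.0, -0.0, 0.7]
gripper_width: 63.8
gripper_force: 0.0
```

Run:
```python
from h import *
s=grab('scene','s2.png'); x0,y0,k=300,190,5.6
hsv=cv2.cvtColor(s['frame'],cv2.COLOR_RGB2HSV)
c=cv2.resize(s['frame'][y0:y0+100,x0:x0+140],None,fx=k,fy=k,interpolation=2)[:,:,::-1].copy()
# predicted: case mouth bottom/top corners and axis points of a bundle top face at z=19
ax=np.array([-np.cos(np.radians(112.9)),-np.sin(np.radians(112.9)),0]); c0=np.array([499,139.5,0])
for L in(87.5,110,120,130,140,150):
    u=proj(s,c0+ax*L+[0,0,19])[0]; q=(u-[x0,y0])*k; print(L,u.round(1),q.round())
    cv2.circle(c,tuple(int(v) for v in q),3,(0,255,0),-1)
cv2.imwrite('pics/flat.png',c)
```

```text
87.5 [332.6 250.2] [183. 337.]
110 [324.8 253.4] [139. 355.]
120 [321.2 254.9] [119. 363.]
130 [317.7 256.4] [ 99. 372.]
140 [314.  257.8] [ 79. 380.]
150 [310.4 259.4] [ 58. 388.]
```

View pics/flat.png

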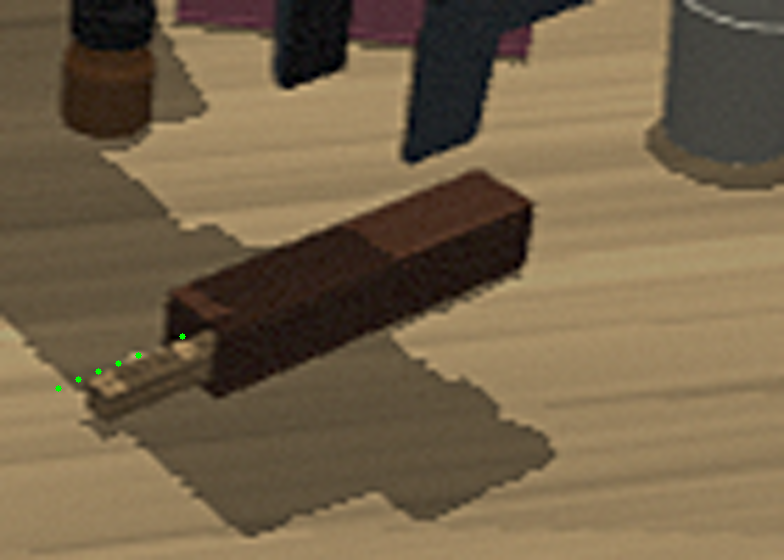

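The case lies flat with the bundle out. Its top face runs from the mouth at crop (195,340) to the tip at about (92,390), and the case's near bottom mouth corner is at (217,396). I'll turn these into positions.

Run:
```python
from h import *
s=grab('scene')
g=lambda q,z: ray(s,[300+q[0]/5.6,190+q[1]/5.6],z)[0]
ax=np.array([-np.cos(np.radians(112.9)),-np.sin(np.radians(112.9)),0]); c0=np.array([499,139.5,0]); py=np.array([.921,.389,0])
for n,q,z in(('tip top',(92,390),19),('tip low near',(103,420),5),('mouth low near',(217,396),0),('mouth top near',(228,322),34),('closed top near',(530,205),34)):
    p=g(q,z); print(n,p.round(1),'along',((p-c0)@ax).round(1),'side',((p-c0)@py).round(1))
delta(c0+ax*114+[0,0,4],[180,0,112.9])
```

```text
tip top [560.7  13.8  19. ] along 139.8 side 7.9
tip low near [562.   18.7   5. ] along 135.8 side 11.0
mouth low near [548.7  69.6   0. ] along 83.7 side 18.6
mouth top near [546.9  71.8  34. ] along 81.0 side 17.7
closed top near [487.5 224.5  34. ] along -82.8 side 22.4
t 11.93 pos [498.7 139.4  96.1] rot [180.    0.  112.8] w 63.9 gf 0.0 F [-0.7 -0.2  0.1] q [ 14.  19. 107.  -0.  54.  -8.]
shift units [-0.228   0.0009  0.1843] turn units [ 0.0005  0.0003 -0.002 ]
```

{"fn": "send_rows", "kwargs": {
  "motion": [
    {"tx": -0.056,"ty": 0.002,"tz": 0,"rx": 0,"ry": 0,"rz": 0,"gripper": -0.4},
    {"tx": -0.056,"ty": 0.002,"tz": 0,"rx": 0,"ry": 0,"rz": 0,"gripper": -0.4},
    {"tx": -0.056,"ty": 0.002,"tz": 0,"rx": 0,"ry": 0,"rz": 0,"gripper": -0.4},
    {"tx": -0.056,"ty": 0.002,"tz": 0,"rx": 0,"ry": 0,"rz": 0,"gripper": -0.4},
    {"tx": 0,"ty": 0,"tz": 0.04,"rx": 0,"ry": 0,"rz": 0,"gripper": -0.4},
    {"tx": 0,"ty": 0,"tz": 0.05,"rx": 0,"ry": 0,"rz": 0,"gripper": -0.4},
    {"tx": 0,"ty": 0,"tz": 0.05,"rx": 0,"ry": 0,"rz": 0,"gripper": -0.4},
    {"tx": 0,"ty": 0,"tz": 0.03,"rx": 0,"ry": 0,"rz": 0,"gripper": -0.4},
    {"tx": 0,"ty": 0,"tz": 0.014,"rx": 0,"ry": 0,"rz": 0,"gripper": -0.4},
    {"tx": 0,"ty": 0,"tz": 0,"rx": 0,"ry": 0,"rz": 0,"gripper": -0.4}
  ]
}}

```text
time_s: 13.18
ee_pos: [546.0, 37.8, 3.7]
ee_rot: [-180.0, -0.0, 112.8]
force: [-0.7, -0.5, 0.6]
gripper_width: 64.0
gripper_force: 0.0
```

{"fn": "send_rows", "kwargs": {
  "motion": [
    {"tx": 0,"ty": 0,"tz": 0,"rx": 0,"ry": 0,"rz": 0,"gripper": 1},
    {"tx": 0,"ty": 0,"tz": 0,"rx": 0,"ry": 0,"rz": 0,"gripper": 1},
    {"tx": 0,"ty": 0,"tz": 0,"rx": 0,"ry": 0,"rz": 0,"gripper": 1},
    {"tx": 0,"ty": 0,"tz": 0,"rx": 0,"ry": 0,"rz": 0,"gripper": 1},
    {"tx": 0,"ty": 0,"tz": 0,"rx": 0,"ry": 0,"rz": 0,"gripper": 1},
    {"tx": 0,"ty": 0,"tz": 0,"rx": 0,"ry": 0,"rz": 0,"gripper": 1},
    {"tx": 0,"ty": 0,"tz": 0,"rx": 0,"ry": 0,"rz": 0,"gripper": 1},
    {"tx": 0,"ty": 0,"tz": 0,"rx": 0,"ry": 0,"rz": 0,"gripper": 1}
  ],
  "grip_force": 25
}}

```text
time_s: 14.18
ee_pos: [546.1, 37.8, 4.0]
ee_rot: [-180.0, 0.0, 112.8]
force: [-0.3, -0.5, 0.9]
gripper_width: 14.1
gripper_force: 25.0
```

Run:
```python
from h import *
delta([499,139.5,4],[180,0,112.9])
s=grab('scene')
cv2.imwrite('pics/grip.png',cv2.resize(s['frame'][160:290,280:420],(560,520),interpolation=2)[:,:,::-1])
```

```text
t 14.18 pos [546.1  37.8   4. ] rot [-180.     0.   112.8] w 14.1 gf 25.0 F [-0.3 -0.5  0.9] q [  3.  28. 109.  -0.  43. -20.]
shift units [ 0.224  -0.0078  0.    ] turn units [-0.      0.0002 -0.002 ]
```

View pics/grip.png

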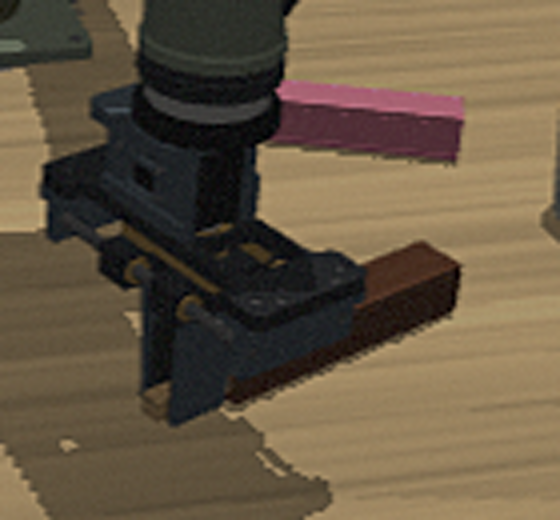

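The bundle is gripped (14.1 mm opening) at the protruding end, near crop (160,400), with the case behind it. I'll raise it 3 mm to the bore's middle and pull straight out.

{"fn": "send_rows", "kwargs": {
  "motion": [
    {"tx": 0,"ty": 0,"tz": -0.006,"rx": 0,"ry": 0,"rz": 0,"gripper": 1},
    {"tx": -0.012,"ty": 0,"tz": 0,"rx": 0,"ry": 0,"rz": 0,"gripper": 1},
    {"tx": -0.024,"ty": 0,"tz": 0,"rx": 0,"ry": 0,"rz": 0,"gripper": 1},
    {"tx": -0.026,"ty": 0,"tz": 0,"rx": 0,"ry": 0,"rz": 0,"gripper": 1},
    {"tx": -0.026,"ty": 0,"tz": 0,"rx": 0,"ry": 0,"rz": 0,"gripper": 1},
    {"tx": -0.026,"ty": 0,"tz": 0,"rx": 0,"ry": 0,"rz": 0,"gripper": 1},
    {"tx": -0.026,"ty": 0,"tz": 0,"rx": 0,"ry": 0,"rz": 0,"gripper": 1},
    {"tx": -0.026,"ty": 0,"tz": 0,"rx": 0,"ry": 0,"rz": 0,"gripper": 1},
    {"tx": -0.026,"ty": 0,"tz": 0,"rx": 0,"ry": 0,"rz": 0,"gripper": 1},
    {"tx": -0.026,"ty": 0,"tz": 0,"rx": 0,"ry": 0,"rz": 0,"gripper": 1},
    {"tx": -0.026,"ty": 0,"tz": 0,"rx": 0,"ry": 0,"rz": 0,"gripper": 1},
    {"tx": 0,"ty": 0,"tz": 0,"rx": 0,"ry": 0,"rz": 0,"gripper": 1}
  ]
}}

```text
time_s: 15.72
ee_pos: [593.8, -75.6, 7.0]
ee_rot: [180.0, 0.0, 112.8]
force: [0.3, 0.6, -0.4]
gripper_width: 13.5
gripper_force: 25.0
```

{"fn": "send_rows", "kwargs": {
  "motion": [
    {"tx": -0.02,"ty": 0,"tz": -0.02,"rx": 0,"ry": 0,"rz": 0,"gripper": 1},
    {"tx": 0,"ty": 0,"tz": -0.04,"rx": 0,"ry": 0,"rz": 0,"gripper": 1},
    {"tx": 0,"ty": 0,"tz": -0.04,"rx": 0,"ry": 0,"rz": 0,"gripper": 1},
    {"tx": 0,"ty": 0,"tz": -0.04,"rx": 0,"ry": 0,"rz": 0,"gripper": 1},
    {"tx": 0,"ty": 0,"tz": 0,"rx": 0,"ry": 0,"rz": 0,"gripper": 1}
  ]
}}

```text
time_s: 16.35
ee_pos: [598.7, -84.1, 79.2]
ee_rot: [179.8, 0.1, 112.9]
force: [-0.1, -0.3, -1.2]
gripper_width: 13.7
gripper_force: 25.0
```

Run:
```python
from h import *
s=grab('scene','s3.png'); t=grab('top','t3.png')
# tray corners in scene: rim at z=18, mask the tray by colour
im=t['frame']; hsv=cv2.cvtColor(im,cv2.COLOR_RGB2HSV)
m=cv2.inRange(hsv,(8,150,0),(17,255,140)); b=np.zeros_like(m); b[110:240,350:470]=m[110:240,350:470]
b=cv2.morphologyEx(b,cv2.MORPH_CLOSE,np.ones((5,5)))
c=max(cv2.findContours(b,0,2)[0],key=cv2.contourArea)
print(cv2.minAreaRect(ray(t,c[:,0],18)[:,:2].astype(np.float32)))
h=cv2.cvtColor(s['frame'],cv2.COLOR_RGB2HSV); m=cv2.inRange(h,(5,120,0),(17,255,140)); b=np.zeros_like(m); b[225:315,100:220]=m[225:315,100:220]
b=cv2.morphologyEx(b,cv2.MORPH_CLOSE,np.ones((5,5)))
c=max(cv2.findContours(b,0,2)[0],key=cv2.contourArea); print(cv2.minAreaRect(ray(s,c[:,0],9)[:,:2].astype(np.float32)))
delta([562,-334,90],[180,0,152.4])
A=cv2.resize(s['frame'][150:330,90:450],(720,360),interpolation=2)[:,:,::-1]
cv2.imwrite('pics/out.png',A)
```

```text
((513.9469604492188, -309.2017822265625), (117.49917602539062, 198.19464111328125), 62.00672149658203)
((515.1868896484375, -312.21783447265625), (130.81349182128906, 218.3653106689453), 62.11332321166992)
t 16.45 pos [597.1 -83.8  77. ] rot [-180.     0.   112.9] w 13.9 gf 25.0 F [ 0.2 -0.4 -0.1] q [ -9.  27.  97.  -0.  56. -32.]
shift units [-0.4338 -0.259  -0.026 ] turn units [-1.0000e-04  1.0000e-04 -1.3181e+00]
```

View pics/out.png

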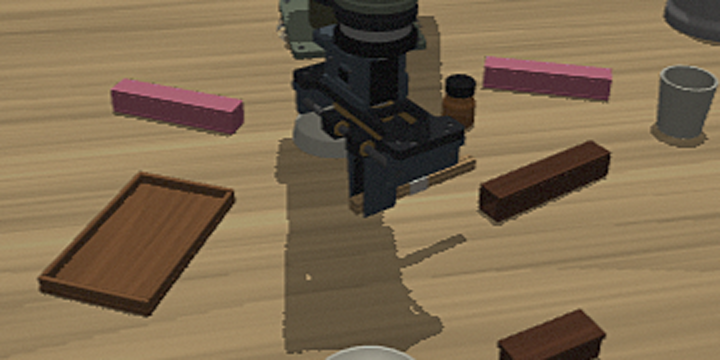

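The bundle is out and held level, case left at about crop (545,180), undisturbed. The tray re-measures as 198×117 mm, centre (514,-309.5), yaw 152°. I'll turn and carry the bundle there.

{"fn": "send_rows", "kwargs": {
  "motion": [
    {"tx": 0,"ty": 0,"tz": 0,"rx": 0,"ry": 0,"rz": -0.217,"gripper": 1},
    {"tx": 0,"ty": 0,"tz": 0,"rx": 0,"ry": 0,"rz": -0.217,"gripper": 1},
    {"tx": 0,"ty": 0,"tz": 0,"rx": 0,"ry": 0,"rz": -0.217,"gripper": 1},
    {"tx": 0,"ty": 0,"tz": 0,"rx": 0,"ry": 0,"rz": -0.217,"gripper": 1},
    {"tx": 0,"ty": 0,"tz": 0,"rx": 0,"ry": 0,"rz": -0.217,"gripper": 1},
    {"tx": 0,"ty": 0,"tz": 0,"rx": 0,"ry": 0,"rz": -0.217,"gripper": 1}
  ]
}}

```text
time_s: 17.2
ee_pos: [596.5, -83.7, 75.7]
ee_rot: [-180.0, -0.1, 152.1]
force: [-0.2, 0.6, -0.5]
gripper_width: 14.1
gripper_force: 25.0
```

{"fn": "send_rows", "kwargs": {
  "motion": [
    {"tx": -0.0165,"ty": -0.0476,"tz": 0,"rx": 0,"ry": 0,"rz": 0,"gripper": 1},
    {"tx": -0.0165,"ty": -0.0476,"tz": 0,"rx": 0,"ry": 0,"rz": 0,"gripper": 1},
    {"tx": -0.0165,"ty": -0.0476,"tz": 0,"rx": 0,"ry": 0,"rz": 0,"gripper": 1},
    {"tx": -0.0165,"ty": -0.0476,"tz": 0,"rx": 0,"ry": 0,"rz": 0,"gripper": 1},
    {"tx": -0.0165,"ty": -0.0476,"tz": 0,"rx": 0,"ry": 0,"rz": 0,"gripper": 1},
    {"tx": -0.0165,"ty": -0.0476,"tz": 0,"rx": 0,"ry": 0,"rz": 0,"gripper": 1},
    {"tx": -0.0165,"ty": -0.0476,"tz": 0,"rx": 0,"ry": 0,"rz": 0,"gripper": 1},
    {"tx": -0.0165,"ty": -0.0476,"tz": 0,"rx": 0,"ry": 0,"rz": 0,"gripper": 1},
    {"tx": -0.0165,"ty": -0.0476,"tz": 0,"rx": 0,"ry": 0,"rz": 0,"gripper": 1},
    {"tx": -0.0165,"ty": -0.0476,"tz": 0,"rx": 0,"ry": 0,"rz": 0,"gripper": 1},
    {"tx": 0,"ty": 0,"tz": 0,"rx": 0,"ry": 0,"rz": 0,"gripper": 1}
  ]
}}

```text
time_s: 18.58
ee_pos: [557.5, -334.6, 76.6]
ee_rot: [-180.0, 0.0, 151.8]
force: [-0.3, 0.3, -0.8]
gripper_width: 13.8
gripper_force: 25.0
```

Run:
```python
from h import *
delta([558,-333,8],[180,0,152])
s=grab('scene')
cv2.imwrite('pics/over.png',cv2.resize(s['frame'][170:330,80:280],(600,480),interpolation=2)[:,:,::-1])
```

```text
t 18.57 pos [ 557.5 -334.6   76.6] rot [-180.     0.   151.8] w 13.8 gf 25.0 F [-0.3  0.3 -0.8] q [-32.  31.  90.  -0.  59. -94.]
shift units [0.0007 0.0033 0.1373] turn units [-0.0004  0.     -0.0078]
```

View pics/over.png

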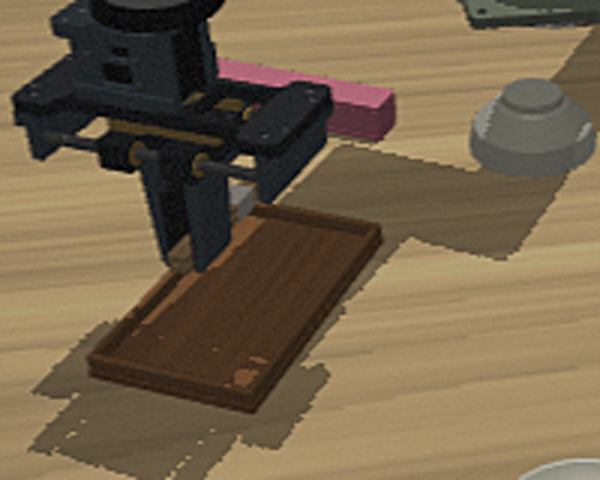

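The bundle hangs over the tray, along its length, tip near crop (180,265). I'll lower it, release by opening partly, and retreat.

{"fn": "send_rows", "kwargs": {
  "motion": [
    {"tx": 0,"ty": 0.003,"tz": 0.03,"rx": 0,"ry": 0,"rz": 0,"gripper": 1},
    {"tx": 0,"ty": 0,"tz": 0.04,"rx": 0,"ry": 0,"rz": 0,"gripper": 1},
    {"tx": 0,"ty": 0,"tz": 0.036,"rx": 0,"ry": 0,"rz": 0,"gripper": 1},
    {"tx": 0,"ty": 0,"tz": 0.02,"rx": 0,"ry": 0,"rz": 0,"gripper": 1},
    {"tx": 0,"ty": 0,"tz": 0.008,"rx": 0,"ry": 0,"rz": 0,"gripper": 1},
    {"tx": 0,"ty": 0,"tz": 0.004,"rx": 0,"ry": 0,"rz": 0,"gripper": 1},
    {"tx": 0,"ty": 0,"tz": 0,"rx": 0,"ry": 0,"rz": 0,"gripper": 1}
  ]
}}

```text
time_s: 19.5
ee_pos: [558.9, -331.6, 8.4]
ee_rot: [-180.0, 0.1, 151.9]
force: [0.0, -1.0, -0.3]
gripper_width: 14.0
gripper_force: 25.0
```

{"fn": "send_rows", "kwargs": {
  "motion": [
    {"tx": 0,"ty": 0,"tz": 0,"rx": 0,"ry": 0,"rz": 0,"gripper": 0.5},
    {"tx": 0,"ty": 0,"tz": 0,"rx": 0,"ry": 0,"rz": 0,"gripper": 0.3},
    {"tx": 0,"ty": 0,"tz": 0,"rx": 0,"ry": 0,"rz": 0,"gripper": 0.2},
    {"tx": 0,"ty": 0,"tz": 0,"rx": 0,"ry": 0,"rz": 0,"gripper": 0.2},
    {"tx": 0,"ty": 0,"tz": -0.03,"rx": 0,"ry": 0,"rz": 0,"gripper": 0.2},
    {"tx": 0,"ty": 0,"tz": -0.08,"rx": 0,"ry": 0,"rz": 0,"gripper": 0.2},
    {"tx": 0,"ty": 0,"tz": -0.09,"rx": 0,"ry": 0,"rz": 0,"gripper": 0.2},
    {"tx": 0,"ty": 0,"tz": -0.09,"rx": 0,"ry": 0,"rz": 0,"gripper": 0.2},
    {"tx": 0,"ty": 0,"tz": -0.07,"rx": 0,"ry": 0,"rz": 0,"gripper": 0.2},
    {"tx": 0,"ty": 0,"tz": 0,"rx": 0,"ry": 0,"rz": 0,"gripper": 0.2},
    {"tx": 0,"ty": 0,"tz": 0,"rx": 0,"ry": 0,"rz": 0,"gripper": 0.2}
  ]
}}

```text
time_s: 20.88
ee_pos: [558.1, -331.0, 187.7]
ee_rot: [180.0, -0.1, 151.9]
force: [-0.3, 0.6, -0.0]
gripper_width: 36.7
gripper_force: 0.0
```

Run:
```python
from h import *
delta([558,-333,150],[180,0,152])
s=grab('scene')
cv2.imwrite('pics/end.png',cv2.resize(s['frame'][160:320,80:420],(765,360),interpolation=2)[:,:,::-1])
```

```text
t 20.88 pos [ 558.1 -331.   187.7] rot [ 1.800e+02 -1.000e-01  1.519e+02] w 36.7 gf 0.0 F [-0.3  0.6 -0. ] q [-32.  26.  82.  -0.  73. -94.]
shift units [-0.0017 -0.0036  0.0754] turn units [ 0.0001 -0.0017 -0.0034]
```

View pics/end.png

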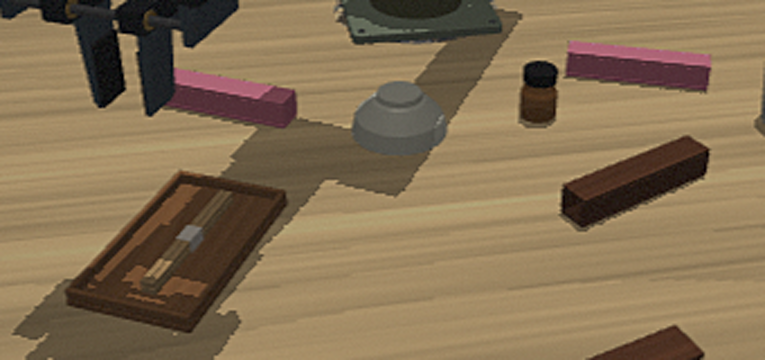

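The bundle lies wholly inside the tray, from crop (150,285) to (225,195), the case is flat at (635,180), and the gripper is clear. I'm handing in.

```bash
python3 -c "
from workcell import env
print(env.job_done())"
```

```text
the job is handed in; nothing more can be done
None
```

I tipped the chopsticks part-way out of the case, laid the case flat, pulled them out by the end and laid them inside the tray; I handed the job in at about 21 s, but the hand-in gave no verdict.

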